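Pull the guide bar of a sloping hole-marking jig into line and clamp it

TASK

The guide bar of the sloping jig has sagged on its pivot, so that the big hole at its free end no longer lines up with the hole in the jig under it. Take the tapered drift out of the tool stand and push it, square to the slope, through both holes until its collar sits fully home on the bar and the bar is pulled into line; only then press the cam lever all the way down to clamp the bar, and leave the drift standing in the holes. Leave the punch in the stand and the other things on the table where they are.

Things in the scene. Friction and masses are not known exactly. Their poses are not given: they have to be found in the camera images.
- jig: Fixed plywood jig, 150 x 280 mm on the table, 130 mm high at the back, with a 280 x 150 x 18 mm wooden board that slopes at 26 degrees: low edge at its own -x (towards the robot), high edge at +x. Origin on the table under the middle of the board; the middle of the board's upper face is 95 mm above it. Place and yaw vary.
- seat_hole (a point): Centre of the mouth of the fixed hole in the jig under the bar's free end: 20 mm across, straight through a 5 mm steel pad (the bar lies on it) and the 18 mm board, open below (70 mm free). 95 mm to the jig's -y. Axes: z out of the hole, square to the slope (26 degrees from vertical, leaning to the jig's -x); x up the slope; y along the board towards the bar's pivot.
- bar_hole (a point): Centre, at the underside, of the big hole (20 mm across, through 8 mm) in the free end of the guide bar. At the start it lies 6 to 9 mm down the slope from seat_hole (half covering it); in line, the two points coincide. Same axes as seat_hole, apart from the bar's small swing.
- guide_bar (a joint): Swing in rad of the guide bar: flat metal, 250 x 50 x 8 mm, a big hole at its free end, a row of six small holes, pivot stud 200 mm from the big hole (towards the jig's +y). 0 = in line, positive = free end down the slope. Lies flat on the slope, stiff on its stud, stays where it is put; 3 to 4 N sideways at the big hole moves it.
- cam_lever (a joint): Angle in rad of the cam lever of the hold-down clamp over the guide bar, 140 mm from the holes towards the pivot. 0 = fully down, parallel to the slope, bar clamped; starts raised at 0.85 to 1.1. Stiff hinge, stays where it is left; 2 to 4 N at its end moves it. The eccentric cam grips the bar in the last part of the travel.
- lever_end (a point): Point on the upper face of the lever's black grip (56 x 20 x 12 mm), 16 mm short of its end, on its middle line. Hinge axis: parallel to seat_hole's y, at +140 mm y, +12 mm x, +28 mm z of seat_hole. With the lever down the point lies 78 mm down the slope from the axis and 23 mm above it. Raised, the lever points to the jig's -x and up; its end comes down nearly straight.
- tool_stand: Fixed wooden tool stand, 70 x 190 mm, 92 mm high: a 14 mm board on end panels with two 22 mm holes on its long (y) middle line, 50 mm either side of the middle; a tool hangs upright by its collar in each. Origin on the table under its middle.
- drift: Tapered steel drift, 150 mm long, 0.2 kg, round dark wooden handle with a flat steel cap. Origin at the centre of the tip, z towards the handle. From the tip: taper 5 to 18 mm across in the first 45 mm, straight 18 mm shank to 78 mm, collar 34 mm across from 78 to 84 mm, handle 30 mm across from 90 to 136 mm. Starts upright in one of the stand's two holes, tip 14 mm above the table.
- drift_collar (a point): Point on the drift's axis at the underside of its collar, 78 mm from the tip. Fully home it lies 8 mm (the bar's thickness) above seat_hole.
- drift_grip (a point): Point on the drift's axis in the middle of the wooden handle, 113 mm from the tip.
- punch: All-steel straight drive punch, 128 mm long, hanging in the other hole of the stand: slim 19 mm neck above the collar instead of a wooden handle, no taper. Not needed; stays in the stand. Origin at the centre of its lower end.
- key_case: Bystander: black leather key case, 47 x 62 x 14 mm, lying in front of the jig. Origin at the centre of its underside.
- bone_folder: Bystander: pale flat bone folder, 153 x 21 x 8 mm. Origin at the centre of its underside.
- pricking_iron: Bystander: dark pricking iron, 109 x 16 x 12 mm, lying in front of the jig. Origin at the centre of its underside.
- awl: Bystander: awl with a pear-shaped wooden handle, 111 x 28 x 28 mm, lying left of the jig. Origin at the centre of its underside.
- thread_spool_2: Bystander: spool of pale thread, 51 x 73 x 45 mm, at the back left. Origin at the centre of its underside.

How it is judged:
By the outcome, as a careful person would: the job done as asked, in the order asked, and still so for the second after the job is handed in, with the robot touching nothing.
It also fails if it takes over 54 s, if anything falls off the work surface, if the arm or the gripper's body presses on something with over 40 N, if the wrist force passes 120 N, or if a joint passes its speed limit or range.

ROBOT

A 6-joint arm with a two-finger parallel gripper is mounted at the origin on the work surface; the furniture and walls round the work are solid. World frame = base frame: x ahead of the robot, y to its left, z up, the work surface at z = 0. Lengths are in mm, angles in rad, forces in N, time in s.
With the tool pointing down it reaches from about 350 to 775 mm from the base axis. Payload 7.3 kg.
Tool frame: the origin (TCP) lies midway between the tips of the shut fingers; the grasp point (between the pads) lies robot.grasp_offset behind it (robot.grasp_offset is the distance from the TCP to the grasp point, in mm); z points along the fingers, y is the line along which they close (so a half turn about z gives the same grasp; the last joint's range is limited). The gripper opens to 92 mm and grips with 3 to 60 N. Pads are 19 mm wide; open, the fingers measure 130 mm over their backs; the gripper's body (75 mm by 190 mm) begins 47 mm behind the grasp point.
Start: joints at [-1.377, 0.342, 1.524, -0, 1.275, -0.146], TCP at [175.005, -494.993, 226.741] pointing down, gripper open.
Joint ranges: [-2.53, 2.53], [-0.77, 2.02], [0.04, 2.7], [-1, 4.14], [0.28, 2.66], [-3.11, 3.11]. Speed limits (rad/s): [2.57, 2.57, 3.14, 3.14, 3.14, 3.14].

INTERFACE

Orientations are given as a unit quaternion [x, y, z, w].
In Python, from plant import robot gives the robot as it stands.
- The arm moves only by the tool send_rows, never from a script. Its argument "rows" is a list that holds one entry, the list of rows, each a list of 7 numbers: the closure, from -1 (fully open) to 1 (shut), then the shift along the tool's x, y, z in mm, then the turn, a rotation vector about the tool's x, y, z in degrees. In form: [[[fingers, tx, ty, tz, rx, ry, rz], ...]]. A call has 1 to 12 rows; each row shifts and turns the commanded pose from where the row before left it, along the tool's axes as they then stand; what a row does not reach is not made up. A row lasts 1/12 s, in which the tool goes at most 41.7 mm and 7.16 degrees, less where a joint would pass 70% of its speed; a pose out of reach is approached as far as the arm can. A call with a gripper value outside its range is refused whole. The fingers move at their own pace and stop on an object; the grip force is fixed at half the most. Time passes only in rows, so rows that do not move let the fingers close. It gives the time, the measured TCP pose, the force, the opening and the grip force at its end, in the units of the state.
- robot.state(): the state, without advancing time (a new reading comes with each control period).
- robot.grab_frame(name): name is "scene" or "side" or "wrist"; returns the picture (384x512x3 uint8, blue, green, red); there is no depth.
- robot.camera_params(name): a dict with "mtx" (3x3 intrinsics, pixels), "dist_coeffs" ([k1, k2, p1, p2, k3] as OpenCV has them; the pictures are not rectified), "cam_to_world" (4x4, takes a point from camera to world coordinates). Camera axes: x right, y up, looking along -z (the intrinsics and any distortion apply to the point x, -y, -z); pixel columns grow to the right and rows downward; lengths in mm; the calibration is good to about 2 mm. A picture is of the moment at which its call begins: read the wrist's pose just before it. camera_params takes no time and is no camera call; for the wrist camera it gives the pose at the moment of the call.
- robot.sign_off(): hands the job in; it is judged then, once.
Trained networks look in the newest picture that a camera, given by its name, has taken for a name from the list of things; names that differ only in an ending like _2 or _b are one class to them, and where a whole thing is asked for, a point or a joint stands for the part that bears it (a point fixed in the world has none). Each returns a list of dicts, best first, with "p" (0 to 1); they miss things now and then, are a little off and sometimes report something else, mostly with a low value. They report only what shows in the picture. A call takes as long as a camera call.
- robot.cut_out(camera, label): "region" (384x512 bool, what is visible of it) and "pixel" ([column, row] in pixels, amid what is visible of it).
The state is a dict: "time_s": time; "joint_positions": joint angles; "joint_velocities": joint speeds; "joint_torque": joint torques, N m; "tool_pos": TCP position; "tool_rot": TCP orientation; "wrist_force": force on the tool from outside, world axes, zero at the start; "ft_torque": the same for the moment, N m; "grip_width": finger opening in mm; "finger_force": force on a finger pad.
Only numpy, scipy, OpenCV 4.12 (cv2) and the standard library are available. Lean on these libraries where they do the work, as an engineer would, in place of code of your own. Each camera call takes 0.05 s, during which the arm holds its last target. There are 200 camera calls.

## Working session

There is one attempt and no reset: what is moved stays moved. The work goes in short steps, Python scripts to look and compute and a tool call to move; the robot and the scene stay as the last step left them, time stands still between calls to the robot, and variables do not carry over. Pictures are saved under pics/ and viewed, at most 10 in all, crops included, and the job is handed in when it is done.

Besides the shell and the picture viewer there is one more tool, called after "Emit:" as name([rows], argument=value, ...), one row to a line, values as JSON. send_rows: Moves the arm, as the interface text tells. Its arguments: {"type":"object","properties":{"rows":{"type":"array","items":{"type":"array","items":{"type":"array","items":{"type":"number"}}}}},"required":["rows"]}

```bash
ls; mkdir -p pics; python3 - <<'E'
from plant import robot
import cv2,numpy as np
print(robot.grasp_offset, robot.state())
a=robot.grab_frame("scene");b=robot.grab_frame("side")
cv2.imwrite("pics/scene0.png",a);cv2.imwrite("pics/side0.png",b)
for c in("scene","side"):
    p=robot.camera_params(c);print(c,np.round(p["mtx"],1).tolist(),p["dist_coeffs"],np.round(p["cam_to_world"],3).tolist())
    for n in("drift","punch","tool_stand","jig","guide_bar","cam_lever","bar_hole","lever_end"):
        try:
            r=robot.cut_out(c,n);print(c,n,[(round(float(q["p"]),2),[int(v) for v in q["pixel"]],int(q["region"].sum())) for q in r[:3]])
        except Exception as e:print(n,e)
E
```

```text
pics
18.8 {'time_s': 0.0, 'joint_positions': array([-1.37698989e+00,  3.42750020e-01,  1.52500193e+00,  5.67990940e-06,
        1.27540213e+00, -1.45950500e-01]), 'joint_velocities': array([ 0.00029888, -0.00174319,  0.00101449,  0.00085761,  0.00035153,
       -0.00177978]), 'joint_torque': array([ 4.81965380e-04, -4.31234729e+01, -2.44219548e+01,  7.16570509e-02,
        5.58310084e-02, -1.18503563e-04]), 'tool_pos': array([ 174.92944033, -494.57409977,  226.03606259]), 'tool_rot': array([ 9.85605160e-01,  1.69061701e-01, -1.59635482e-05, -7.80553604e-04]), 'wrist_force': array([ 0.65394468, -0.32047865,  0.03237246]), 'ft_torque': array([-0.02190303, -0.01017707,  0.00432137]), 'finger_force': 0.0, 'grip_width': 91.89533643012764}
scene [[449.6, 0.0, 252.0], [0.0, 449.6, 190.3], [0.0, 0.0, 1.0]] [-0.04152188  0.          0.          0.          0.        ] [[0.699, 0.302, -0.648, -309.715], [-0.715, 0.287, -0.638, -890.054], [-0.006, 0.909, 0.416, 640.508], [0.0, 0.0, 0.0, 1.0]]
scene drift [(0.41, [331, 194], 66)]
scene punch [(0.56, [367, 233], 311)]
scene tool_stand [(0.74, [35
[... 181 characters left out ...]
e lever_end [(0.73, [360, 253], 2052), (0.5, [221, 164], 155)]
side [[470.0, 0.0, 253.1], [0.0, 470.0, 197.0], [0.0, 0.0, 1.0]] [-0.05968115  0.          0.          0.          0.        ] [[-0.996, -0.07, 0.058, 608.044], [0.09, -0.637, 0.765, 1101.519], [-0.017, 0.767, 0.641, 1086.552], [0.0, 0.0, 0.0, 1.0]]
side drift [(0.58, [258, 203], 163), (0.42, [239, 146], 152)]
side punch [(0.6, [236, 134], 54)]
side tool_stand [(0.56, [239, 162], 659)]
side jig [(0.76, [241, 237], 4489), (0.64, [236, 219], 589)]
side guide_bar [(0.57, [235, 219], 476), (0.33, [258, 204], 227)]
side cam_lever [(0.53, [256, 204], 179)]
side bar_hole [(0.81, [235, 218], 447)]
side lever_end [(0.72, [260, 204], 226)]
```

```bash
python3 - <<'E'
import cv2,numpy as np
a=cv2.imread("pics/scene0.png")[120:300,140:420];b=cv2.imread("pics/side0.png")[90:290,160:340]
cv2.imwrite("pics/s1.png",cv2.resize(a,None,fx=2.8,fy=2.8,interpolation=2));cv2.imwrite("pics/s2.png",cv2.resize(b,None,fx=3,fy=3,interpolation=2))
E
```

```text
(no output)
```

View pics/s1.png

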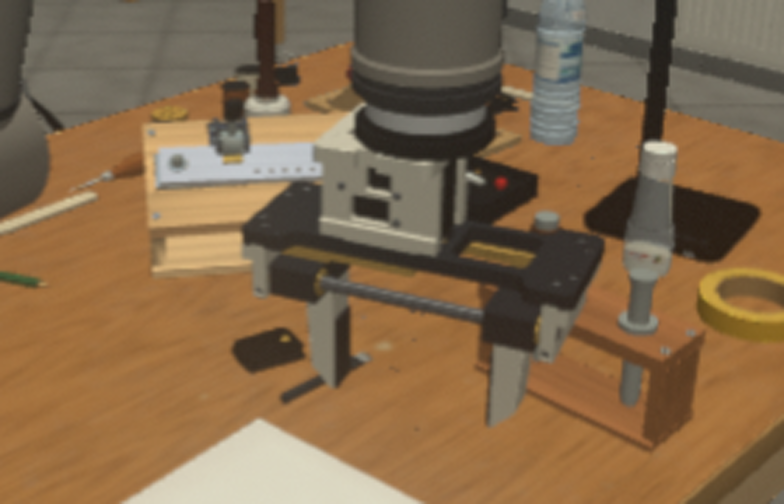

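View pics/s2.png

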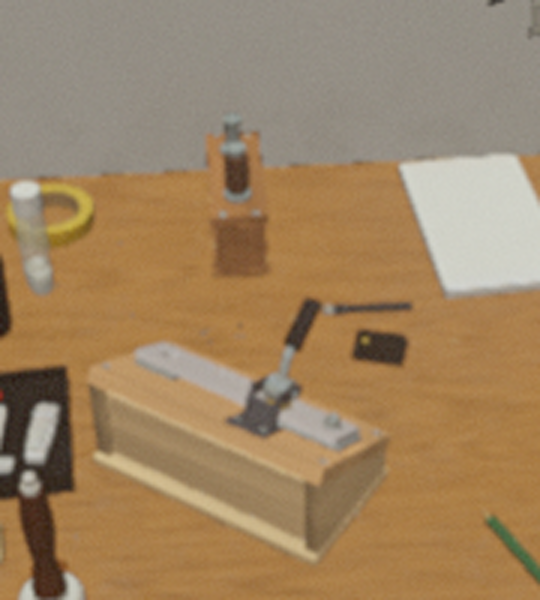

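The scene shot shows the gripper hiding the drift: its cap is near px (334,198), with the punch at about (367,233). The side shot shows the dark-handled drift near px (238,145), with the punch behind it. Board corners in the side shot are around px (190,213), (267,250) and (288,234).

```bash
cat > h.py <<'E'
from plant import robot
import cv2,numpy as np
from scipy.optimize import least_squares
from scipy.spatial.transform import Rotation as R
F=np.diag([1,-1,-1.])
def proj(P,p):
    M=p["cam_to_world"];P=np.atleast_2d(P).astype(float)
    c=((P-M[:3,3])@M[:3,:3])@F
    return cv2.projectPoints(c.reshape(-1,1,3),np.zeros(3),np.zeros(3),p["mtx"],np.array(p["dist_coeffs"],float))[0].reshape(-1,2)
def ray(px,p):
    u=cv2.undistortPoints(np.array(px,float).reshape(-1,1,2),p["mtx"],np.array(p["dist_coeffs"],float)).reshape(-1,2)
    M=p["cam_to_world"];d=np.c_[u,np.ones(len(u))]@F@M[:3,:3].T
    return M[:3,3],d
def onz(px,p,z):
    o,d=ray(px,p);return o+d*((z-o[2])/d[:,2])[:,None]
S=np.radians(26);
def jigpts(x,y,yaw,L):
    "L: points in board frame: up-slope, along y, out of slope; origin mid upper face"
    L=np.atleast_2d(L).astype(float);B=np.array([[np.cos(S),0,-np.sin(S)],[0,1,0],[np.sin(S),0,np.cos(S)]])
    return (L@B.T)@R.from_euler('z',yaw).as_matrix().T+[x,y,95]
E
python3 - <<'E'
from h import *
ps=robot.camera_params("side");pc=robot.camera_params("scene")
sd=lambda q:np.array(q)/3.+[160,90]
sc=lambda q:np.array(q)/2.8+[140,120]
print("cap",onz([sd((234,147))],ps,164),"punchtop",onz([sd((233,122))],ps,142))
print("stand near end corners",onz([sd((218,213)),sd((266,213))],ps,92), "far",onz([sd((208,135)),sd((258,135))],ps,92))
print("scene drift cap",onz([sc((546,218))],pc,164),"punch collar",onz([sc((638,320))],pc,96))
A=[(75,-140,0),(75,140,0),(-75,140,0)];a=sd([(90,370),(322,480),(386,433)])
C=[(75,140,0),(-75,140,0)];c=sc([(145,124),(150,214)])
f=lambda v:np.r_[(proj(jigpts(*v,A),ps)-a).ravel(),(proj(jigpts(*v,C),pc)-c).ravel()]
r=least_squares(f,[550,0,-.3]);print(r.x,np.round(r.fun,1))
# pad centre 5 above board
print("seat",jigpts(*r.x,[(0,-95,5)]))
E
```

```text
cap [[ 549.03596157 -330.50834137  164.        ]] punchtop [[ 545.13196464 -422.5580262   142.        ]]
stand near end corners [[ 573.28897357 -297.83614248   92.        ]
 [ 515.36211713 -291.23210452   92.        ]] far [[ 576.46478216 -475.0610664    92.        ]
 [ 511.30370258 -467.40262319   92.        ]]
scene drift cap [[ 541.10672969 -338.28677431  164.        ]] punch collar [[ 548.79131834 -433.68525547   96.        ]]
[573.60375815  44.75706442   0.91274147] [-1.7 -0.1 -1.1 -2.1  0.3  1.5 -1.3 -1.4 -1.   3.3]
seat [[647.42568203 -15.07710464  99.49397023]]
```

```bash
python3 - <<'E'
from h import *
s=robot.state();p=robot.camera_params("wrist");ps=robot.camera_params("side")
Rt=R.from_quat(s["tool_rot"]).as_matrix();M=p["cam_to_world"]
print(np.round(p["mtx"],1).tolist(),p["dist_coeffs"]);print("cam in tool",Rt.T@(M[:3,3]-s["tool_pos"]));print(np.round(Rt.T@M[:3,:3],3))
sd=lambda q:np.array(q)/3.+[160,90]
print("bottle",onz([sd((40,285))],ps,0))
E
```

```text
[[293.6, 0.0, 252.2], [0.0, 293.6, 190.9], [0.0, 0.0, 1.0]] [-0.05363668  0.          0.          0.          0.        ]
cam in tool [  83.80154068    0.34256534 -158.38151326]
[[-0.     0.952  0.307]
 [ 1.    -0.     0.001]
 [ 0.001  0.307 -0.952]]
bottle [[ 799.99345344 -298.40235639    0.        ]]
```

Emit:
send_rows([
  [[-1,32,-21.5,-4,0,0,0],[-1,32,-21.5,-4,0,0,0],[-1,32,-21.5,-4,0,0,0],[-1,32,-21.5,-4,0,0,0],[-1,32,-21.5,-4,0,0,0],[-1,32,-21.5,-4,0,0,0],[-1,32,-21.5,-4,0,0,0],[-1,32,-21.5,-4,0,0,0]],
])

```text
time_s: 1.57
tool_pos: [359.8, -245.9, 259.2]
tool_rot: [0.986, 0.169, 0.0, 0.0]
wrist_force: [0.6, -1.1, -0.5]
grip_width: 91.7
finger_force: 0.0
```

Emit:
send_rows([
  [[-1,32,-21.5,-4,0,0,0],[-1,32,-21.5,-4,0,0,0],[-1,32,-21.5,-4,0,0,0],[-1,32,-21.5,-4,0,0,0],[-1,32,-21.5,-4,0,0,0],[-1,32,-21.5,-4,0,0,0],[-1,32,-21.5,-4,0,0,0],[-1,32,-21.5,-4,0,0,0],[-1,0,0,0,0,0,0],[-1,0,0,0,0,0,0],[-1,0,0,0,0,0,0]],
])

```text
time_s: 2.48
tool_pos: [542.7, -0.1, 290.3]
tool_rot: [0.986, 0.169, -0.001, 0.0]
wrist_force: [-1.1, -0.2, -0.0]
grip_width: 91.8
finger_force: 0.0
```

```bash
python3 - <<'E'
from h import *
import pickle
s=robot.state();p=robot.camera_params("wrist");a=robot.grab_frame("wrist");b=robot.grab_frame("scene")
print(s["tool_pos"],s["joint_positions"])
pickle.dump(p,open("w1.pkl","wb"));cv2.imwrite("pics/w1.png",a);cv2.imwrite("pics/scene1.png",b)
cv2.imwrite("pics/w1b.png",cv2.resize(a,None,fx=1.5,fy=1.5,interpolation=2))
P=jigpts(573.6,44.8,.913,[(75,-140,0),(75,140,0),(-75,140,0),(-75,-140,0),(0,-95,5),(0,105,13)]);print(proj(P,p).round())
pc=robot.camera_params("scene")
for n in("drift",):
    for q in robot.cut_out("scene",n)[:2]:
        m=q["region"];r,c=np.nonzero(m);print(n,q["p"],q["pixel"],c.min(),c.max(),r.min(),r.max())
cv2.imwrite("pics/sc1b.png",cv2.resize(b[160:290,290:420],None,fx=4,fy=4,interpolation=2))
E
```

```text
[ 5.42723198e+02 -8.75990187e-02  2.90346610e+02] [-1.41061013e-01  3.35252373e-01  1.35792194e+00 -5.80495179e-04
  1.44930931e+00  1.08932321e+00]
[[303.  -2.]
 [ 86. 153.]
 [174. 222.]
 [347. 114.]
 [295.  88.]
 [156. 184.]]
drift 0.8 [332.1, 212.9] 326 340 196 246
```

View pics/w1b.png

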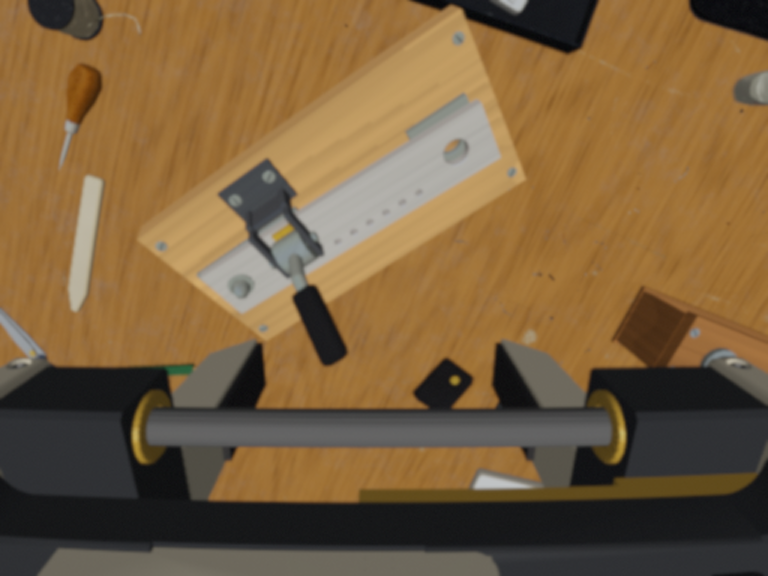

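View pics/sc1b.png

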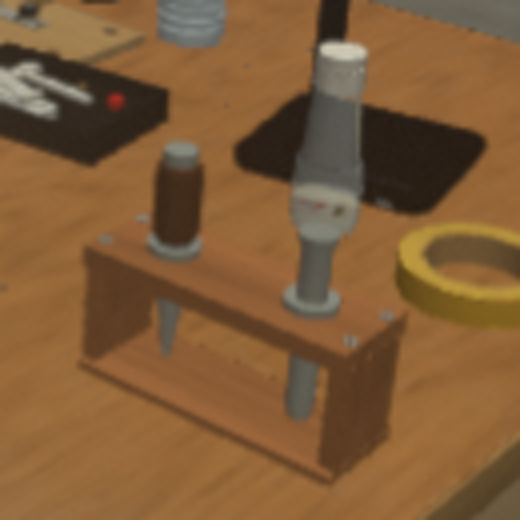

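The wrist view (1.5×) shows the board corners at (140,238), (268,340), (524,180) and (462,8). The bar hole is at (456,150), the pivot stud at (241,287), and the lever grip at about (320,325). In the scene crop (4×) the drift's cap is at (182,152), with the collar at (176,245).

```bash
python3 - <<'E'
from h import *
import pickle
p=pickle.load(open("w1.pkl","rb"));pc=robot.camera_params("scene");ps=robot.camera_params("side")
A=[(75,140,0),(-75,140,0),(-75,-140,0),(75,-140,0),(0,105,16)]
a=np.array([(141,238),(268,341),(524,180),(460,10),(241,286)])/1.5
f=lambda v:(proj(jigpts(*v,A),p)-a).ravel()
r=least_squares(f,[573,45,.9],loss="soft_l1");print(r.x,f(r.x).round(1))
v=r.x
seat=jigpts(*v,[(0,-95,5)]);print("seat",seat,proj(seat,p)*1.5)
# bar hole top rim centre at 8 above pad
for sg in(0,.03,.035,.04,.045): print(sg,proj(jigpts(*v,[(-200*np.sin(sg),105-200*np.cos(sg),13)]),p)*1.5)
s4=lambda q:np.array(q)/4.+[290,160]
print("drift scene cap,collar",onz([s4((182,152))],pc,164),onz([s4((176,243))],pc,97))
# combine with side
g=lambda w:np.r_[(proj([[w[0],w[1],164]],pc)-s4((182,152))).ravel(),(proj([[w[0],w[1],98]],pc)-s4((176,243))).ravel(),(proj([[w[0],w[1],164]],ps)-(np.array((234,147))/3+[160,90])).ravel()]
q=least_squares(g,[546,-333]);print(q.x,q.fun.round(1))
for n in("lever_end",):
    for q in robot.cut_out("wrist",n)[:2]:
        print(n,q["p"],q["pixel"])
# lever end angle fit
for t in(.85,.95,1.05,1.1):
    # down vec (-78,+23) rel axis, raised by t about y
    x,z=-78*np.cos(t)+23*np.sin(t),78*np.sin(t)+23*np.cos(t)
    P=jigpts(*v,[(12+x,45,33+z)]);print(t,P.round(),proj(P,p)*1.5)
E
```

```text
[568.21021743  37.63592749   0.9138463 ] [-2.4  1.  -1.2 -0.3  1.  -0.3  0.8 -0.3  0.2  0.6]
seat [[642.09820278 -22.11664444  99.49397023]] [[449.2626479  141.78880713]]
0 [[453.11961734 145.86368072]]
0.03 [[456.04429691 152.19018592]]
0.035 [[456.50479411 153.24334565]]
0.04 [[456.95766942 154.29605958]]
0.045 [[457.40295233 155.34829613]]
drift scene cap,collar [[ 541.27757738 -339.64470114  164.        ]] [[ 547.58519422 -336.4523601    97.        ]]
[ 546.60149209 -336.57300021] [ 0.2 -1.  -0.2 -0.2  0.6 -1. ]
lever_end 0.65 [205.0, 203.8]
0.85 [[492.  12. 181.]] [[335.15178276 345.33356881]]
0.95 [[495.  17. 187.]] [[329.54714176 342.98195732]]
1.05 [[499.  21. 193.]] [[323.24370467 339.43304685]]
1.1 [[501.  24. 195.]] [[319.84297635 337.19769918]]
```

```bash
cat >> h.py <<'E'
def plan(P1,R1,n,P0=None,R0=None,g=-1):
    s=robot.state();P0=s["tool_pos"] if P0 is None else np.array(P0,float)
    R0=R.from_quat(s["tool_rot"]) if R0 is None else R0
    P1=np.array(P1,float);w=(R0.inv()*R1).as_rotvec();out=[]
    C=R0;Q=P0.copy()
    for i in range(n):
        T=P0+(P1-P0)*(i+1)/n;G=R0*R.from_rotvec(w*(i+1)/n)
        t=np.round(C.inv().apply(T-Q),1);k=np.round(np.degrees((C.inv()*G).as_rotvec()),1)
        out.append([g,*t.tolist(),*k.tolist()]);Q=Q+C.apply(t);C=C*R.from_rotvec(np.radians(k))
    print(np.linalg.norm(P1-P0)/n,np.degrees(np.linalg.norm(w))/n);print(out);return Q,C
def down(psi): return R.from_matrix(np.c_[[np.cos(psi),np.sin(psi),0],[np.sin(psi),-np.cos(psi),0],[0,0,-1]])
E
python3 - <<'E'
from h import *
plan([546.5,-336.5,215],down(.9138+np.pi/2),18)
E
```

```text
19.103122559000354 6.833007702710997
[[-1, -6.0, 17.6, 4.2, 0.0, 0.0, -6.8], [-1, -8.0, 16.9, 4.2, -0.0, 0.0, -6.9], [-1, -10.0, 15.7, 4.3, -0.0, 0.0, -6.8], [-1, -11.7, 14.4, 4.2, -0.0, 0.0, -6.8], [-1, -13.5, 13.0, 4.2, -0.0, 0.0, -6.9], [-1, -14.8, 11.2, 4.2, -0.0, 0.0, -6.8], [-1, -16.1, 9.4, 4.2, -0.0, 0.0, -6.8], [-1, -17.1, 7.5, 4.2, -0.0, 0.0, -6.9], [-1, -17.8, 5.3, 4.3, -0.0, 0.0, -6.8], [-1, -18.4, 3.2, 4.2, -0.0, 0.0, -6.8], [-1, -18.6, 0.9, 4.2, -0.0, 0.0, -6.9], [-1, -18.6, -1.2, 4.2, -0.0, 0.0, -6.8], [-1, -18.3, -3.5, 4.2, -0.0, 0.0, -6.8], [-1, -17.8, -5.6, 4.2, -0.0, 0.0, -6.9], [-1, -16.9, -7.7, 4.3, -0.0, 0.0, -6.8], [-1, -16.0, -9.6, 4.2, -0.0, 0.0, -6.8], [-1, -14.7, -11.5, 4.2, -0.0, 0.0, -6.9], [-1, -13.2, -13.1, 4.2, -0.0, 0.0, -6.8]]
```

Emit:
send_rows([
  [[-1,-6,17.6,4.2,0,0,-6.8],[-1,-8,16.9,4.2,0,0,-6.9],[-1,-10,15.7,4.3,0,0,-6.8],[-1,-11.7,14.4,4.2,0,0,-6.8],[-1,-13.5,13,4.2,0,0,-6.9],[-1,-14.8,11.2,4.2,0,0,-6.8],[-1,-16.1,9.4,4.2,0,0,-6.8],[-1,-17.1,7.5,4.2,0,0,-6.9],[-1,-17.8,5.3,4.3,0,0,-6.8]],
])

```text
time_s: 3.43
tool_pos: [544.7, -169.5, 252.8]
tool_rot: [0.759, 0.651, 0.0, 0.0]
wrist_force: [0.1, 0.4, 0.1]
grip_width: 92.0
finger_force: 0.0
```

Emit:
send_rows([
  [[-1,-18.4,3.2,4.2,0,0,-6.8],[-1,-18.6,0.9,4.2,0,0,-6.9],[-1,-18.6,-1.2,4.2,0,0,-6.8],[-1,-18.3,-3.5,4.2,0,0,-6.8],[-1,-17.8,-5.6,4.2,0,0,-6.9],[-1,-16.9,-7.7,4.3,0,0,-6.8],[-1,-16,-9.6,4.2,0,0,-6.8],[-1,-14.7,-11.5,4.2,0,0,-6.9],[-1,-13.2,-13.1,4.2,0,0,-6.8],[-1,0,0,0,0,0,0],[-1,0,0,0,0,0,0]],
])

```text
time_s: 4.35
tool_pos: [546.6, -336.6, 214.4]
tool_rot: [0.324, 0.946, 0.0, -0.0]
wrist_force: [-0.8, 0.7, 0.8]
grip_width: 91.7
finger_force: 0.0
```

```bash
python3 - <<'E'
from h import *
s=robot.state();p=robot.camera_params("wrist");a=robot.grab_frame("wrist")
print(s["tool_pos"],s["tool_rot"],s["joint_positions"])
cv2.imwrite("pics/w2.png",a);b=a.copy()
for z in(164,97): 
    u=proj([[546.6,-336.6,z]],p)[0];print(u); cv2.circle(b,tuple(int(x) for x in u),2,(0,0,255),-1)
cv2.imwrite("pics/w2b.png",cv2.resize(b,None,fx=1.5,fy=1.5,interpolation=2))
for q in robot.cut_out("wrist","drift")[:2]:
    r,c=np.nonzero(q["region"]);print(q["p"],q["pixel"],c.min(),c.max(),r.min(),r.max())
E
```

```text
[ 546.61141621 -336.63988025  214.37958082] [ 3.23947900e-01  9.46074805e-01  1.91974626e-04 -4.30306405e-04] [-6.71335048e-01  5.70592349e-01  1.18771565e+00  7.49181904e-05
  1.38422415e+00 -1.58234634e+00]
[251.88342382 210.67953584]
[251.93366716 185.48763835]
0.78 [256.7, 193.3] 238 274 167 220
0.52 [182.1, 242.0] 171 195 224 271
```

View pics/w2b.png

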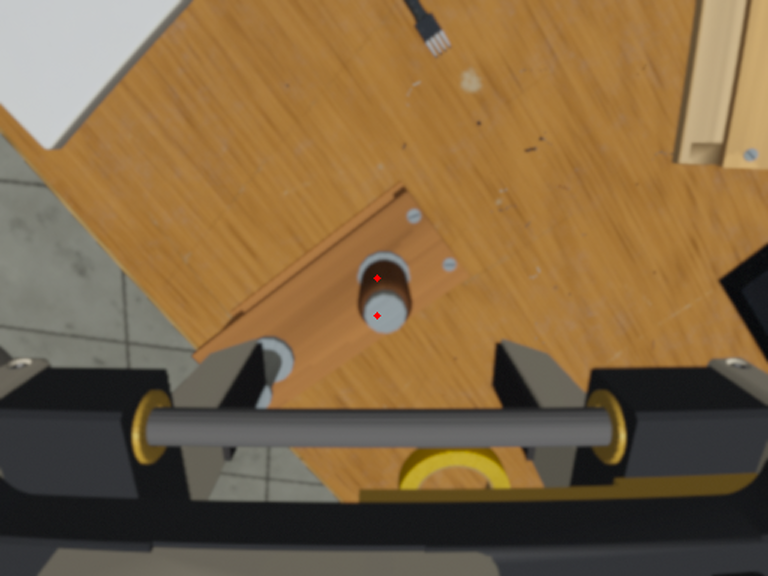

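The cap sits at (385,314) in the 1.5× view, about 3 mm to the tool's +y of my estimate. I'll correct for that, descend and close.

Emit:
send_rows([
  [[-1,1,3,22,0,0,0],[-1,0,0,28,0,0,0],[-1,0,0,28,0,0,0],[-1,0,0,28,0,0,0],[-1,0,0,0,0,0,0],[0.2,0,0,0,0,0,0],[1,0,0,0,0,0,0],[1,0,0,0,0,0,0],[1,0,0,0,0,0,0],[1,0,0,0,0,0,0],[1,0,0,0,0,0,0],[1,0,0,0,0,0,0]],
])

```text
time_s: 5.45
tool_pos: [548.8, -332.5, 109.4]
tool_rot: [0.322, 0.947, -0.0, 0.0]
wrist_force: [0.2, -0.3, 0.4]
grip_width: 49.6
finger_force: 0.0
```

Emit:
send_rows([
  [[1,0,0,0,0,0,0],[1,0,0,0,0,0,0],[1,0,0,0,0,0,0],[1,0,0,0,0,0,0],[1,0,0,0,0,0,0],[1,0,0,0,0,0,0],[1,0,0,0,0,0,0],[1,0,0,0,0,0,0]],
])

```text
time_s: 6.12
tool_pos: [548.6, -332.5, 108.8]
tool_rot: [0.322, 0.947, -0.0, -0.0]
wrist_force: [-0.9, -1.8, -0.5]
grip_width: 29.6
finger_force: 30.0
```

Emit:
send_rows([
  [[1,0,0,-10,0,0,0],[1,0,0,-25,0,0,0],[1,0,0,-25,0,0,0],[1,0,0,-30,0,0,0],[1,0,0,-30,0,0,0],[1,0,0,-30,0,0,0],[1,0,0,-25,0,0,0],[1,0,0,0,0,0,0]],
])

```text
time_s: 6.78
tool_pos: [550.2, -333.2, 290.7]
tool_rot: [0.322, 0.947, -0.002, 0.005]
wrist_force: [0.8, -0.3, -2.4]
grip_width: 29.5
finger_force: 30.0
```

```bash
cat >> h.py <<'E'
YAW=.9138;V=(568.2,37.6,YAW)
n=jigpts(*V,[(0,0,1)])[0]-jigpts(*V,[(0,0,0)])[0];xu=jigpts(*V,[(1,0,0)])[0]-jigpts(*V,[(0,0,0)])[0];yj=np.cross(n,xu)
RJ=R.from_matrix(np.c_[yj,xu,-n]);SEAT=jigpts(*V,[(0,-95,5)])[0]
E
python3 - <<'E'
from h import *
print(np.linalg.det(RJ.as_matrix()),robot.state()["tool_pos"],n,xu,yj,SEAT)
plan(SEAT+n*(40+94.8)-4*xu,RJ,12,g=1)
E
```

```text
1.0000000000000004 [ 550.24391892 -333.15815566  290.68337517] [-0.26773133 -0.34711554  0.89879405] [0.54893056 0.71169233 0.43837115] [-7.91830268e-01  6.10741211e-01  2.24820162e-15] [642.08521881 -22.15599278  99.49397023]
23.023627076144646 2.166227284743689
[[1, 9.8, 20.0, 5.9, -2.2, 0.0, 0.0], [1, 9.8, 19.7, 6.6, -2.1, 0.1, 0.0], [1, 9.7, 19.5, 7.4, -2.2, 0.0, 0.1], [1, 9.9, 19.2, 8.1, -2.2, 0.1, -0.0], [1, 9.7, 18.9, 8.9, -2.1, 0.0, 0.0], [1, 9.8, 18.5, 9.6, -2.2, 0.1, 0.0], [1, 9.8, 18.1, 10.2, -2.2, 0.0, 0.1], [1, 9.8, 17.7, 11.0, -2.1, 0.1, -0.0], [1, 9.8, 17.3, 11.6, -2.2, 0.0, 0.0], [1, 9.8, 16.9, 12.3, -2.2, 0.1, 0.0], [1, 9.8, 16.3, 12.9, -2.1, 0.0, 0.0], [1, 9.7, 15.9, 13.6, -2.2, 0.1, 0.1]]
```

Emit:
send_rows([
  [[1,9.8,20.0,5.9,-2.2,0.0,0.0],[1,9.8,19.7,6.6,-2.1,0.1,0.0],[1,9.7,19.5,7.4,-2.2,0.0,0.1],[1,9.9,19.2,8.1,-2.2,0.1,0.0],[1,9.7,18.9,8.9,-2.1,0.0,0.0],[1,9.8,18.5,9.6,-2.2,0.1,0.0],[1,9.8,18.1,10.2,-2.2,0.0,0.1],[1,9.8,17.7,11.0,-2.1,0.1,0.0],[1,9.8,17.3,11.6,-2.2,0.0,0.0],[1,9.8,16.9,12.3,-2.2,0.1,0.0],[1,9.8,16.3,12.9,-2.1,0.0,0.0],[1,9.7,15.9,13.6,-2.2,0.1,0.1]],
])

```text
time_s: 7.78
tool_pos: [601.2, -69.2, 212.0]
tool_rot: [0.316, 0.922, 0.215, 0.067]
wrist_force: [0.4, -0.5, -2.2]
grip_width: 29.5
finger_force: 30.0
```

Emit:
send_rows([
  [[1,0,0,0,0,0,0],[1,0,0,0,0,0,0],[1,0,0,0,0,0,0]],
])

```text
time_s: 8.03
tool_pos: [601.6, -70.9, 212.9]
tool_rot: [0.316, 0.922, 0.214, 0.067]
wrist_force: [0.5, -0.6, -2.0]
grip_width: 29.5
finger_force: 30.0
```

```bash
python3 - <<'E'
from h import *
import pickle
s=robot.state();p=robot.camera_params("wrist");a=robot.grab_frame("wrist");b=robot.grab_frame("scene")
print(s["tool_pos"],s["tool_rot"],"err",RJ.inv().apply(SEAT+n*134.8-4*xu-s["tool_pos"]),np.degrees((R.from_quat(s["tool_rot"]).inv()*RJ).as_rotvec()))
cv2.imwrite("pics/w3.png",a);pickle.dump((s,p),open("w3.pkl","wb"));cv2.imwrite("pics/scene3.png",b)
T=R.from_quat(s["tool_rot"]).apply([0,0,1]);tp=s["tool_pos"]
print("tip pred",proj([tp+94.8*T],p),"collar",proj([tp+16.8*T],p),"seat",proj([SEAT],p),"bar hole",proj([SEAT+8*n-7*xu],p))
cv2.imwrite("pics/w3b.png",cv2.resize(a[90:290,140:400],None,fx=3,fy=3,interpolation=2))
E
```

```text
[601.62565812 -70.889439   212.9011785 ] [0.31580392 0.92188779 0.21419715 0.06715936] err [-2.2735808   3.17826145 -5.12184798] [-0.06311468 -0.5796109  -0.30976164]
tip pred [[251.77967137 192.58972264]] collar [[251.63882225 229.65513516]] seat [[258.98969051 185.29227379]] bar hole [[252.14286277 187.55546245]]
```

View pics/w3b.png

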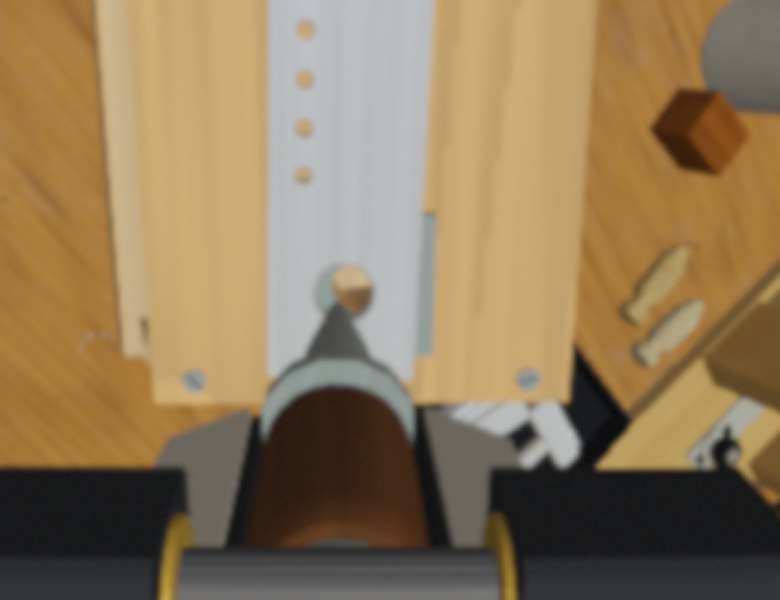

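The drift tip at crop (338,305) lies just short of the bar hole, which is centred at (344,290). The pad shows at the left of the hole and the seat opening at the right, so the sag is about 7 mm. The seat axis is about 8.8 mm to the tool's +y of the tip. I'll align to the middle of the overlap and start entering.

Emit:
send_rows([
  [[1,-1.9,5.3,0,0,-0.6,-0.3],[1,0,0,6,0,0,0],[1,0,0,8,0,0,0],[1,0,0,8,0,0,0],[1,0,0,8,0,0,0],[1,0,0,6,0,0,0],[1,0,0,0,0,0,0]],
])

```text
time_s: 8.72
tool_pos: [615.3, -54.6, 181.2]
tool_rot: [0.315, 0.922, 0.213, 0.071]
wrist_force: [-0.6, 1.2, -2.7]
grip_width: 29.7
finger_force: 30.0
```

```bash
python3 - <<'E'
from h import *
import pickle
s=robot.state();p=robot.camera_params("wrist");a=robot.grab_frame("wrist")
print(s["tool_pos"],"F tool",R.from_quat(s["tool_rot"]).inv().apply(s["wrist_force"]),"rel",RJ.inv().apply(SEAT-s["tool_pos"]),np.degrees((R.from_quat(s["tool_rot"]).inv()*RJ).as_rotvec()))
cv2.imwrite("pics/w4.png",a)
cv2.imwrite("pics/w4b.png",cv2.resize(a[90:290,140:400],None,fx=3,fy=3,interpolation=2))
E
```

```text
[615.32981532 -54.6267778  181.16850308] F tool [ 1.16126873 -0.64374992  2.69180704] rel [-1.35449173  1.99230877 91.84295765] [-0.04733158 -0.14547373 -0.05362848]
```

View pics/w4b.png

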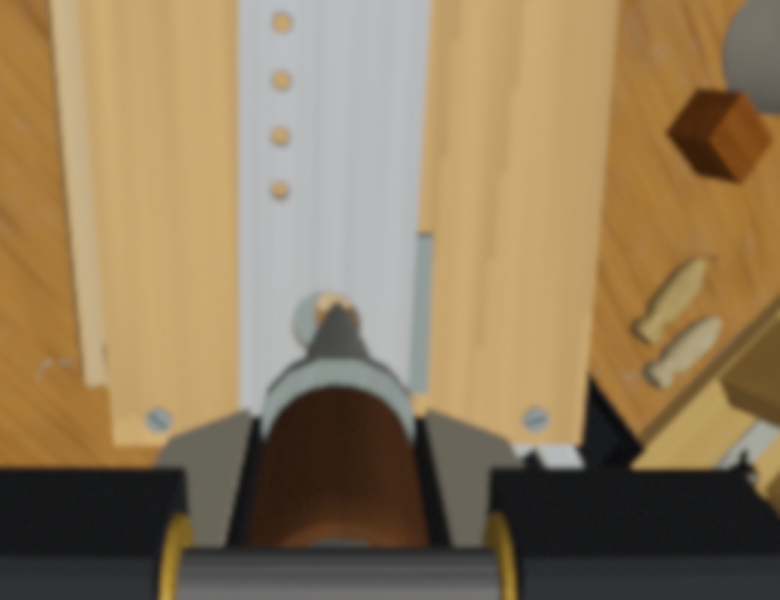

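The tip is inside both holes: the bar hole is centred at crop (325,320), and the seat axis is about 3.3 mm to the tool's +y. I'll go deeper while shifting upslope.

Emit:
send_rows([
  [[1,0.3,0,5,0,0,0],[1,0.2,0.6,5,0,0,0],[1,0,0.6,4,0,0,0],[1,0,0.7,4,0,0,0],[1,0,0.7,4,0,0,0],[1,0,0.7,4,0,0,0],[1,0,0,4,0,0,0],[1,0,0,0,0,0,0]],
])

```text
time_s: 9.43
tool_pos: [625.4, -42.3, 156.8]
tool_rot: [0.315, 0.922, 0.213, 0.073]
wrist_force: [-0.1, -2.6, -4.6]
grip_width: 29.6
finger_force: 30.0
```

```bash
cat > st.py <<'E'
from h import *
s=robot.state()
print(s["time_s"],"F tool",R.from_quat(s["tool_rot"]).inv().apply(s["wrist_force"]).round(1),"T",R.from_quat(s["tool_rot"]).inv().apply(s["ft_torque"]).round(2),"rel",RJ.inv().apply(SEAT-s["tool_pos"]).round(1),np.degrees((R.from_quat(s["tool_rot"]).inv()*RJ).as_rotvec()).round(2))
E
python3 st.py
```

```text
9.4333 F tool [-1.5 -3.9  3.2] T [ 1.11 -0.41 -0.05] rel [-0.9 -1.6 62.9] [-0.02  0.02 -0.03]
```

Emit:
send_rows([
  [[1,0,0,4,0,0,0],[1,0,0,4,0,0,0],[1,0,0,4,0,0,0],[1,0,0,4,0,0,0],[1,0,0,3,0,0,0],[1,0,0,0,0,0,0]],
])

```text
time_s: 9.93
tool_pos: [630.6, -35.7, 139.8]
tool_rot: [0.315, 0.922, 0.213, 0.073]
wrist_force: [1.0, -2.8, -5.4]
grip_width: 29.5
finger_force: 30.0
```

```bash
python3 st.py
```

```text
9.9333 F tool [-2.5 -3.8  4.1] T [ 1.04 -0.73 -0.04] rel [-0.9 -1.7 44. ] [-0.01  0.02 -0.03]
```

Emit:
send_rows([
  [[1,-0.2,0,3,0,0,0],[1,-0.2,0,3,0,0,0],[1,0,0,3,0,0,0],[1,0,0,3,0,0,0],[1,0,0,2,0,0,0],[1,0,0,0,0,0,0]],
])

```text
time_s: 10.43
tool_pos: [634.5, -30.9, 127.4]
tool_rot: [0.315, 0.922, 0.213, 0.073]
wrist_force: [0.4, -2.3, -3.7]
grip_width: 29.5
finger_force: 30.0
```

```bash
python3 st.py
```

```text
10.4333 F tool [-1.7 -3.1  2.6] T [ 0.93 -0.59 -0.12] rel [-0.6 -1.8 30.2] [-0.    0.   -0.03]
```

Emit:
send_rows([
  [[1,0,0,2,0,0,0],[1,0,0,2,0,0,0],[1,0,0,1,0,0,0],[1,0,0,0,0,0,0]],
])

```text
time_s: 10.77
tool_pos: [635.8, -29.4, 123.3]
tool_rot: [0.315, 0.922, 0.213, 0.073]
wrist_force: [0.6, -2.3, -4.3]
grip_width: 29.6
finger_force: 30.0
```

```bash
python3 st.py
```

```text
10.7667 F tool [-1.9 -3.2  3.2] T [ 0.85 -0.47 -0.05] rel [-0.6 -1.8 25.5] [-0.    0.02 -0.02]
```

Emit:
send_rows([
  [[1,0,0,1,0,0,0],[1,0,0,1,0,0,0],[1,0,0,0,0,0,0]],
])

```text
time_s: 11.02
tool_pos: [636.3, -29.0, 122.2]
tool_rot: [0.314, 0.922, 0.213, 0.073]
wrist_force: [-2.6, -4.4, 0.1]
grip_width: 29.4
finger_force: 30.0
```

```bash
python3 st.py
```

```text
11.0167 F tool [-0.7 -4.5 -2.3] T [ 0.94 -0.19 -0.05] rel [-0.4 -1.9 24.3] [0.   0.05 0.01]
```

Emit:
send_rows([
  [[1,0,0,1,0,0,0],[1,0,0,0.5,0,0,0],[1,0,0,0,0,0,0]],
])

```text
time_s: 11.27
tool_pos: [636.5, -28.9, 122.0]
tool_rot: [0.314, 0.922, 0.213, 0.073]
wrist_force: [-9.5, -7.0, 8.4]
grip_width: 29.4
finger_force: 30.0
```

```bash
python3 st.py
```

```text
11.2667 F tool [  3.3  -6.5 -12.6] T [ 1.25  0.4  -0.05] rel [-0.3 -2.  24. ] [0.   0.08 0.04]
```

Emit:
send_rows([
  [[1,0,0,1,0,0,0],[1,0,0,0.7,0,0,0],[1,0,0,0,0,0,0],[1,0,0,0,0,0,0]],
])

```text
time_s: 11.6
tool_pos: [636.8, -28.9, 121.8]
tool_rot: [0.314, 0.922, 0.213, 0.074]
wrist_force: [-15.6, -10.8, 19.1]
grip_width: 29.5
finger_force: 30.0
```

```bash
python3 st.py
```

```text
11.6 F tool [  5.8  -7.9 -25.1] T [ 1.65  1.16 -0.02] rel [-0.1 -2.1 23.8] [0.01 0.12 0.08]
```

Emit:
send_rows([
  [[1,-0.4,0.7,0,0,0,0],[1,0,0,0,0,0,0]],
])

```text
time_s: 11.77
tool_pos: [636.9, -28.8, 121.8]
tool_rot: [0.314, 0.923, 0.212, 0.073]
wrist_force: [-19.0, -12.3, 20.2]
grip_width: 29.5
finger_force: 30.0
```

```bash
python3 st.py
```

```text
11.7667 F tool [  7.6 -10.3 -27.5] T [ 2.05  1.26 -0.06] rel [-0.1 -2.2 23.8] [-0.05  0.07  0.09]
```

Collar home under about 27 N with the shank against the upslope wall. I'll relax the load, open and back off.

Emit:
send_rows([
  [[1,0.2,-0.5,-2,0,0,0],[-0.2,0,0,0,0,0,0],[-1,0,0,0,0,0,0],[-1,0,0,0,0,0,0],[-1,0,0,0,0,0,0],[-1,0,0,0,0,0,0],[-1,0,0,-20,0,0,0],[-1,0,0,-35,0,0,0],[-1,0,0,-35,0,0,0],[-1,0,0,-30,0,0,0],[-1,0,0,0,0,0,0],[-1,0,0,0,0,0,0]],
])

```text
time_s: 12.77
tool_pos: [605.4, -70.7, 230.3]
tool_rot: [0.315, 0.922, 0.213, 0.075]
wrist_force: [-0.5, 0.6, -0.3]
grip_width: 91.5
finger_force: 0.0
```

```bash
python3 st.py; python3 - <<'E'
from h import *
s=robot.state();p=robot.camera_params("wrist");a=robot.grab_frame("wrist");b=robot.grab_frame("side")
cv2.imwrite("pics/w5.png",a);cv2.imwrite("pics/side5.png",b)
S2=SEAT+1.5*xu+.7*yj
for nm,P in dict(seat=S2,barhole8=S2+8*n,collartop=S2+14*n,cap=S2+80*n).items(): print(nm,proj([P],p).round(1))
for t in(.8,.9,1.,1.1): 
    x,z=12-78*np.cos(t)+23*np.sin(t),28+78*np.sin(t)+23*np.cos(t);print(t,proj([S2+x*xu+140*yj+z*n],p).round(1))
cv2.imwrite("pics/w5b.png",cv2.resize(a[:300],None,fx=1.56,fy=1.56,interpolation=2))
E
```

```text
12.7667 F tool [0.8 0.  0.4] T [ 0.13 -0.05 -0.01] rel [  0.6  -2.6 144.2] [0.05 0.24 0.03]
seat [[250.6 176.5]]
barhole8 [[250.6 178.5]]
collartop [[250.6 180.1]]
cap [[250.2 202.6]]
0.8 [[207.3  -1.9]]
0.9 [[218.8  -3.8]]
1.0 [[231.3  -5.4]]
1.1 [[244.6  -6.5]]
```

View pics/w5b.png

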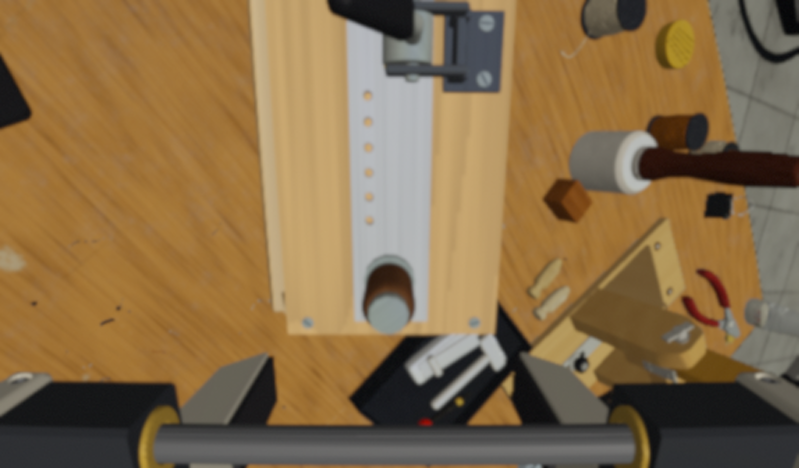

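The bar is now in line: the pad sliver is hidden, and the drift stands in the hole at about (389,300). The lever grip reaches the top edge near (330,10). Next I'll plan the lever press.

```bash
python3 - <<'E'
from h import *
S2=SEAT+1.5*xu+.7*yj
B=np.c_[yj,xu,n]
def pose(t,r,clr=0,h=19):
    a=min(.5,max(t,0));u=np.array([-np.cos(t),np.sin(t)]);m=np.array([np.sin(t),np.cos(t)])
    C=np.array([12,28])+r*u+(23+clr)*m;T=C+h*np.array([np.cos(a),-np.sin(a)])
    zt=-(np.sin(a)*xu+np.cos(a)*n);yt=np.cos(a)*xu-np.sin(a)*n
    return S2+T[0]*xu+140*yj+T[1]*n,R.from_matrix(np.c_[yj,yt,zt]),T
P,G,T=pose(1.15,80,12);print(T)
A=S2+T[0]*xu+140*yj+145*n
q=plan(A,G,8,g=1)
q=plan(P,G,2,*q,g=1)
for t,r,nn in((1.,80,2),(.85,82,2),(.7,84,2),(.55,86,2),(.4,88,2),(.25,90,2),(.12,92,2),(0.03,94,2),(-.05,94,2)):
    P,G,T=pose(t,r);print(t,T.round(),P.round());q=plan(P,G,nn,*q,g=1)
E
```

```text
[ 27.94181131 106.20909042]
17.819789624080133 3.5791483369090002
[[1, 17.5, 3.4, -0.4, 3.6, -0.0, -0.0], [1, 17.5, 3.5, -0.6, 3.6, -0.0, -0.0], [1, 17.4, 3.3, -0.8, 3.5, -0.0, -0.0], [1, 17.5, 3.3, -1.1, 3.6, -0.0, -0.0], [1, 17.5, 3.3, -1.2, 3.6, -0.0, -0.0], [1, 17.5, 3.1, -1.4, 3.6, -0.1, -0.0], [1, 17.5, 3.1, -1.7, 3.6, 0.0, -0.0], [1, 17.4, 2.9, -1.9, 3.5, 0.0, -0.0]]
19.41329539252532 0.026062909210179494
[[1, 0.0, 9.3, 17.0, 0.0, 0.0, -0.0], [1, 0.1, 9.3, 17.1, 0.0, 0.0, -0.0]]
1.0 [ 5. 99.] [508.  34. 191.]
12.174523796330442 0.026062909210179494
[[1, -0.0, -8.4, 8.9, 0.0, 0.0, -0.0], [1, -0.0, -8.3, 8.8, 0.0, 0.0, -0.0]]
0.85 [-8. 96.] [501.  26. 183.]
6.657699666262564 0.026062909210179494
[[1, -0.0, -5.0, 4.4, 0.0, 0.0, -0.0], [1, -0.0, -5.0, 4.4, 0.0, 0.0, -0.0]]
0.7 [-21.  91.] [496.  19. 172.]
6.789069865863869 0.026062909210179494
[[1, -0.0, -4.3, 5.3, 0.0, 0.0, -0.0], [1, -0.0, -4.3, 5.2, 0.0, 0.0, -0.0]]
0.55 [-33.  83.] [491.  13. 161.]
6.930187884096932 0.026062909210179494
[[1, -0.0, -3.5, 6.0, 0.0, 0.0, -0.0], [1, -0.0, -3.5, 6.0, 0.0, 0.0, -0.0]]
0.4 [-43.  76.] [488.   8. 150.]
6.193148968764936 2.848317434773393
[[1, -0.0, -2.6, 5.6, -2.8, 0.0, -0.0], [1, -0.0, -2.9, 5.5, -2.9, 0.0, -0.0]]
0.25 [-51.  68.] [485.   5. 139.]
5.9080202513635856 4.295476879447237
[[1, -0.0, -2.3, 5.4, -4.3, 0.0, -0.0], [1, -0.0, -2.7, 5.3, -4.3, 0.0, -0.0]]
0.12 [-58.  60.] [484.   3. 128.]
5.297379025829828 3.719709868001116
[[1, -0.0, -2.2, 4.8, -3.7, 0.0, -0.0], [1, -0.0, -2.5, 4.7, -3.7, 0.0, -0.0]]
0.03 [-62.  53.] [483.   2. 121.]
3.896680274519869 2.598043509192624
[[1, -0.0, -1.9, 3.4, -2.6, 0.0, -0.0], [1, -0.0, -2.0, 3.3, -2.6, 0.0, -0.0]]
-0.05 [-64.  46.] [484.   3. 114.]
3.6146350226789745 0.8576386794325725
[[1, -0.0, -0.8, 3.5, -0.9, 0.0, -0.0], [1, -0.0, -0.8, 3.5, -0.8, 0.0, -0.0]]
```

Emit:
send_rows([
  [[1,17.5,3.4,-0.4,3.6,0,0],[1,17.5,3.5,-0.6,3.6,0,0],[1,17.4,3.3,-0.8,3.5,0,0],[1,17.5,3.3,-1.1,3.6,0,0],[1,17.5,3.3,-1.2,3.6,0,0],[1,17.5,3.1,-1.4,3.6,-0.1,0],[1,17.5,3.1,-1.7,3.6,0,0],[1,17.4,2.9,-1.9,3.5,0,0],[1,0,0,0,0,0,0],[1,0,0,0,0,0,0],[1,0,0,0,0,0,0],[1,0,0,0,0,0,0]],
])

```text
time_s: 13.87
tool_pos: [508.5, 33.3, 242.7]
tool_rot: [0.323, 0.946, -0.022, -0.007]
wrist_force: [-0.7, -0.0, 0.4]
grip_width: 16.5
finger_force: 0.0
```

```bash
python3 st.py; python3 - <<'E'
from h import *
s=robot.state();p=robot.camera_params("wrist");a=robot.grab_frame("wrist")
S2=SEAT+1.5*xu+.7*yj
for t in(.8,.9,1.,1.1): 
    x,z=12-78*np.cos(t)+23*np.sin(t),28+78*np.sin(t)+23*np.cos(t);print(t,proj([S2+x*xu+140*yj+z*n],p).round(1)*1.56-[0,60*1.56])
print(s["grip_width"]);cv2.imwrite("pics/w6.png",a);cv2.imwrite("pics/w6b.png",cv2.resize(a[60:360],None,fx=1.56,fy=1.56,interpolation=2))
E
```

```text
13.8667 F tool [ 0.5 -0.5 -0.4] T [-0.14 -0.11 -0.03] rel [-139.7  -28.9  145.2] [-28.6    0.08  -0.06]
0.8 [[344.76  222.612]]
0.9 [[353.028 226.98 ]]
1.0 [[363.012 231.348]]
1.1 [[374.868 235.404]]
16.480821503541506
```

View pics/w6b.png

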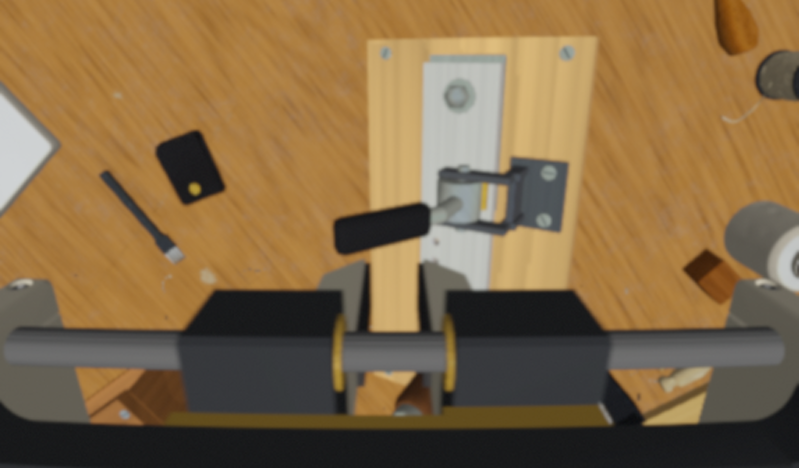

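The lever grip spans (335,232) to (430,218), which matches an angle of about 1.0. I'll press it along its arc.

Emit:
send_rows([
  [[1,0,9.3,17,0,0,0],[1,0.1,9.3,17,0,0,0],[1,0,-5.6,5.9,0,0,0],[1,0,-5.6,5.9,0,0,0],[1,0,-5.6,5.9,0,0,0],[1,0,-5,4.4,0,0,0],[1,0,-5,4.4,0,0,0],[1,0,-4.3,5.3,0,0,0],[1,0,-4.3,5.2,0,0,0],[1,0,0,0,0,0,0]],
])

```text
time_s: 14.75
tool_pos: [495.4, 17.3, 172.7]
tool_rot: [0.323, 0.946, -0.022, -0.007]
wrist_force: [-0.7, -0.4, -0.3]
grip_width: 0.6
finger_force: 0.0
```

```bash
python3 st.py
```

```text
14.75 F tool [ 0.3 -0.7  0.4] T [-0.2  -0.12  0.  ] rel [-140.2   20.4   91.4] [-28.65   0.1   -0.05]
```

Emit:
send_rows([
  [[1,0,-3.5,6,0,0,0],[1,0,-3.5,6,0,0,0],[1,0,-2.6,5.6,-2.8,0,0],[1,0,-2.9,5.5,-2.9,0,0]],
])

```text
time_s: 15.08
tool_pos: [489.0, 8.0, 150.6]
tool_rot: [0.322, 0.946, 0.027, 0.011]
wrist_force: [1.2, 2.9, 4.4]
grip_width: 0.6
finger_force: 2.2
```

```bash
python3 st.py; python3 - <<'E'
from h import *
b=robot.grab_frame("side");w=robot.grab_frame("wrist");cv2.imwrite("pics/side7.png",b)
cv2.imwrite("pics/m7.png",np.hstack([cv2.resize(b[140:270,180:310],(400,400),interpolation=2),cv2.resize(w[60:260,150:350],(400,400),interpolation=2)]))
E
```

```text
15.0833 F tool [ 0.8  3.3 -4.3] T [-0.55 -0.03 -0.01] rel [-139.6   40.2   76.4] [-22.71   0.21   0.08]
```

View pics/m7.png

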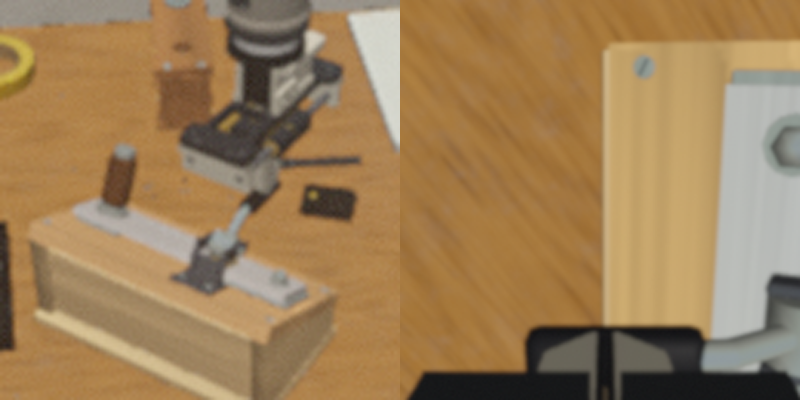

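The fingertips are on the black grip in both halves of the picture, and the drift stands in the bar. I'll carry on pressing down.

Emit:
send_rows([
  [[1,0,-2.3,5.4,-4.3,0,0],[1,0,-2.7,5.3,-4.3,0,0],[1,0,-2.2,4.8,-3.7,0,0],[1,0,-2.5,4.7,-3.7,0,0],[1,0,-1.9,3.4,-2.6,0,0],[1,0,-2,3.3,-2.6,0,0],[1,0,0,0,0,0,0]],
])

```text
time_s: 15.77
tool_pos: [482.7, 1.0, 120.7]
tool_rot: [0.316, 0.925, 0.199, 0.068]
wrist_force: [-0.4, -0.4, -0.1]
grip_width: 0.3
finger_force: 0.0
```

```bash
python3 st.py
```

```text
15.7667 F tool [ 0.  -0.5 -0.1] T [ 0.11 -0.08 -0.03] rel [-140.4   61.7   53.7] [-1.69  0.02 -0.11]
```

Emit:
send_rows([
  [[1,0,-0.5,2,-0.9,0,0],[1,0,0,2,-0.8,0,0],[1,0,0,0,0,0,0]],
])

```text
time_s: 16.02
tool_pos: [483.8, 1.8, 117.9]
tool_rot: [0.314, 0.923, 0.211, 0.073]
wrist_force: [-8.9, -6.4, 10.8]
grip_width: 0.3
finger_force: 7.3
```

```bash
python3 st.py
```

```text
16.0167 F tool [  3.1  -4.8 -14.3] T [ 1.05  0.33 -0.05] rel [-139.9   61.8   50.6] [-0.15  0.08  0.07]
```

Emit:
send_rows([
  [[1,0,0,1.5,0,0,0],[1,0,0,0,0,0,0],[1,0,0,0,0,0,0]],
])

```text
time_s: 16.27
tool_pos: [484.0, 1.8, 117.3]
tool_rot: [0.313, 0.923, 0.211, 0.073]
wrist_force: [-15.8, -12.6, 20.4]
grip_width: 0.4
finger_force: 13.4
```

```bash
python3 st.py
```

```text
16.2667 F tool [  4.7  -8.8 -26.9] T [ 1.82  0.76 -0.02] rel [-139.8   61.9   50. ] [-0.23  0.13  0.16]
```

Emit:
send_rows([
  [[1,0,0,0.8,0,0,0],[1,0,0,0,0,0,0],[1,0,0,0,0,0,0]],
])

```text
time_s: 16.52
tool_pos: [484.1, 1.8, 117.0]
tool_rot: [0.313, 0.923, 0.21, 0.074]
wrist_force: [-20.1, -15.9, 25.4]
grip_width: 0.5
finger_force: 17.0
```

```bash
python3 st.py
```

```text
16.5167 F tool [  6.2 -11.3 -33.7] T [ 2.06  0.99 -0.07] rel [-139.7   62.    49.7] [-0.24  0.16  0.19]
```

Against the stop. I'll retreat and verify numerically.

Emit:
send_rows([
  [[1,0,0,-3,0,0,0],[1,0,0,-20,0,0,0],[1,0,0,-30,0,0,0],[1,0,0,-35,0,0,0],[1,-10,0,-35,0,0,0],[1,-20,0,-20,0,0,0],[1,-20,0,0,0,0,0],[1,0,0,0,0,0,0],[1,0,0,0,0,0,0],[1,0,0,0,0,0,0]],
])

```text
time_s: 17.35
tool_pos: [485.1, -76.0, 243.5]
tool_rot: [0.314, 0.922, 0.212, 0.072]
wrist_force: [-0.7, -0.2, 0.3]
grip_width: 0.7
finger_force: 0.0
```

```bash
python3 st.py; python3 - <<'E'
from h import *
S2=SEAT+1.5*xu+.7*yj
for c in("side","wrist","scene"):
    a=robot.grab_frame(c);p=robot.camera_params(c);cv2.imwrite(f"pics/{c}8.png",a)
    print(c,"pred lever t=0,.1,.25",[proj([S2+(12-(60*np.cos(t)-23*np.sin(t)))*xu+140*yj+(28+60*np.sin(t)+20*np.cos(t))*n],p)[0].round(1).tolist() for t in(0,.1,.25)],"driftgrip",proj([S2+43*n],p)[0].round(1))
    for l in("lever_end","drift"):
        for q in robot.cut_out(c,l)[:2]:
            r,k=np.nonzero(q["region"]);print(l,round(q["p"],2),q["pixel"],k.min(),k.max(),r.min(),r.max())
    # darkest (black grip) pixels near the predicted grip
    u=proj([S2-48*xu+140*yj+45*n],p)[0].astype(int);g=a.max(2)[max(u[1]-30,0):u[1]+30,max(u[0]-30,0):u[0]+30]
    r,k=np.nonzero(g<60);
    if len(r):print("dark",len(r),k.mean()+max(u[0]-30,0),r.mean()+max(u[1]-30,0),k.min()+u[0]-30,k.max()+u[0]-30,r.min()+u[1]-30,r.max()+u[1]-30)
    print("grip ends t=0",proj([S2+(12-d)*xu+140*yj+(28+23)*n for d in(38,94)],p).round(1).tolist())
E
```

```text
17.35 F tool [ 0.4 -0.4 -0.5] T [ 0.16 -0.08 -0.02] rel [-91.5  61.4 190.1] [-0.11 -0.05 -0.01]
side pred lever t=0,.1,.25 [[264.0, 209.5], [264.0, 207.9], [263.9, 205.7]] driftgrip [218.4 198.3]
lever_end 0.52 [253.9, 215.5] 247 268 208 224
drift 0.68 [219.4, 200.4] 212 224 187 210
dark 3 266.3333333333333 209.33333333333334 265 268 209 210
grip ends t=0 [[260.8, 209.9], [269.2, 206.7]]
wrist pred lever t=0,.1,.25 [[266.3, 131.4], [269.2, 132.0], [274.8, 133.0]] driftgrip [305.1 251.7]
drift 0.9 [298.2, 234.8] 287 313 227 246
drift 0.28 [279.4, 135.3] 234 333 119 143
dark 836 260.26674641148327 131.98086124401914 236 285 124 140
grip ends t=0 [[288.4, 131.7], [232.6, 131.7]]
scene pred lever t=0,.1,.25 [[223.9, 180.1], [223.8, 178.1], [223.7, 174.9]] driftgrip [268.6 166.4]
lever_end 0.65 [222.4, 178.1] 218 228 166 190
drift 0.5 [267.5, 167.1] 263 273 157 178
dark 15 223.73333333333335 150.46666666666667 220 227 150 151
grip ends t=0 [[223.3, 173.8], [225.0, 188.3]]
```

```bash
python3 -c "
from plant import robot
print(robot.sign_off())"
```

```text
the job is handed in; nothing more can be done
None
```

The job is handed in after about 17.5 s: the drift stands through both holes with its collar pressed home and the bar in line, and only then was the cam lever pressed down to its stop. After the arm backed off I checked the drift and lever only by camera measurements, not by re-pressing the collar.

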